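Stand the airbrush gas cylinder up against the stop board

TASK

The airbrush gas cylinder has been left lying on the craft table and is too heavy to carry. Slide it along, still lying, until its flat foot butts gently against the plywood stop board, then, with its foot kept on the table against the board, raise the valve end until the cylinder stands upright by itself, and leave it standing within a few millimetres of the board, about midway between the standing spare cylinder and the paint jar. Do not ram the board, do not lift the foot off the table, and leave everything else where it is.

Things in the scene. Friction and masses are not known exactly. Their poses are not given: they have to be found in the camera images.
- cylinder: Lying gas cylinder, smooth bare aluminium (slippery, friction about 0.35), about 550 g (410 to 690), 88 mm in diameter. Origin: centre of its flat foot face, on the axis, 44 mm above the table when lying. Its x axis runs from foot to valve (level lying, up standing). Body 150 mm long, shoulder to 167, brass neck 24 mm in diameter to 182, brass valve cap to 206 mm. Free to roll. Centre of mass about 80 mm from the foot.
- foot (a point): Centre of the foot face, same point as the cylinder's origin. At the start the foot faces the board, 20 to 60 mm from it. Butted, the upper foot edge slides down the board and the lower one back along the table as the valve end is raised; past about 60 degrees of elevation the cylinder rocks upright by itself.
- cap_end (a point): Centre of the flat end of the brass valve cap, 206 mm from the foot along the axis. The cap is 36 mm in diameter and 24 mm long; when lying it points to the robot's right and its underside is 26 mm above the table, so fingers tilted 45 degrees fit under it.
- stop: Fixed upright plywood board, 360 mm wide, 110 mm high, 24 mm thick, on the left of the table. Origin: bottom centre of its flat front face, which looks to the robot's right. x points level out of its back (roughly to the robot's left), y along the board, z up. The spare cylinder and the jar stand before it, 130 mm to either side of its centre. Standing snug, the cylinder's axis is 44 mm before the face.
- mate: Spare gas cylinder of the same kind, already standing upright to one side before the board, loose; origin at the centre of its foot, z up. Leave it standing
- jar: Paint jar 72 mm in diameter, 100 mm high, standing on the other side before the board, loose; origin at the centre of its underside
- brush: Paint brush lying on the table beside the cylinder's path, loose; origin under its middle, x along it
- tape: Cardboard ring 90 mm in diameter, 24 mm high, lying flat on the other side of the cylinder's path, loose; origin at the centre of its underside
- bauble: White bauble 76 mm in diameter on a cork foot, about 93 mm high, loose, at the left of the table; origin at the centre of its underside
- cup: White plastic cup 76 mm in diameter, 95 mm high, loose, at the right of the table; origin at the centre of its underside
- spatula: Spatula lying at the right of the table, loose; origin under it, x along it
There are look-alikes about, which are no part of the job. Leave any pink or red look-alike of the cylinder alone. What is shaped like the mate but orange is not meant.

How it is judged:
By the outcome, as a careful person would: the job done as asked, in the order asked, and still so for the second after the job is handed in, with the robot touching nothing.
It also fails if it takes over 64 s, if anything falls off the work surface, if the arm or the gripper's body presses on something with over 40 N, if the wrist force passes 120 N, or if a joint passes its speed limit or range.

ROBOT

A 6-joint arm with a two-finger parallel gripper is mounted at the origin on the work surface. World frame = base frame: x ahead of the robot, y to its left, z up, the work surface at z = 0. Lengths are in m, angles in degrees, forces in N, time in s.
With the tool pointing down it reaches from about 0.4 to 0.825 m from the base axis. Payload 7 kg.
Tool frame: the origin (TCP) lies midway between the tips of the shut fingers; the grasp point (between the pads) lies 19 mm behind it; z points along the fingers, y is the line along which they close (so a half turn about z gives the same grasp; the last joint's range is limited). The gripper opens to 88 mm and grips with 3 to 60 N. Pads are 19 mm wide; open, the fingers measure 130 mm over their backs; the gripper's body (78 mm by 193 mm) begins 47 mm behind the grasp point.
Start: joints at [-60.728, 20.546, 0.682, 0, -70.136, -16.507], TCP at [0.149, -0.658, 0.227] pointing down, gripper open.
Joint ranges: [-176.03, 176.03], [-82.01, 121.73], [-58.28, 71.71], [-173.87, 95.51], [-174.79, -0.11], [-173.66, 173.66]. Speed limits (degrees/s): [136.94, 136.94, 172.46, 180, 180, 180].

INTERFACE

Orientations are given as [roll, pitch, yaw] about the fixed x, y, z axes, in that order (R = Rz(yaw) Ry(pitch) Rx(roll)).
In Python, from plant import r, eyes, workorder gives the robot as it stands.
- The arm moves only by the tool step_arm, never from a script. Its argument "plan" is a list of rows, each a list of 5 numbers: the shift along the tool's x, y, z each as a share of 25 cm, from -1 to 1, then the turn about the tool's z as a share of 60 degrees, from -1 to 1, then the finger opening in mm, from 0 to 87.6. In form: [[x, y, z, turn, jaw], ...]. A call has 1 to 12 rows; each row is the pose to reach, as a shift and turn from the pose commanded when the call began, along the tool's axes at that moment; what a row does not reach only later rows make up. A row lasts 1/12 s, in which the tool goes at most 41.7 mm and 7.16 degrees, less where a joint would pass 70% of its speed; a pose out of reach is approached as far as the arm can. A call with a number of a shift or a turn outside -1 to 1 is refused whole. A call with a gripper value outside its range is refused whole. The fingers move at their own pace and stop on an object; "newtons" is the grip in N (left out, the last holds). Time passes only in rows, so rows that repeat a pose let the fingers close. It gives the time, the measured TCP pose, the force, the opening and the grip force at its end, in the units of the state.
- r.get_state(): the state, without advancing time (a new reading comes with each control period).
- eyes.capture(name): name is "scene" or "top" or "wrist"; returns the picture (400x640x3 uint8, red, green, blue); there is no depth.
- eyes.camera_model(name): a dict with "fov_y" (degrees; the focal length in pixels is half the picture's height over the tangent of half this angle, whatever the lens; pixels are square), "cx", "cy" (the principal point, pixels), "world_to_cam" (4x4, takes a point from world to camera coordinates); the wrist camera has in their place "hand_eye" (4x4, takes a point from camera to tool coordinates, whose origin is the TCP and whose axes are the flange's). Camera axes: x right, y up, looking along -z (the intrinsics and any distortion apply to the point x, -y, -z); pixel columns grow to the right and rows downward; lengths in m; the calibration is good to about 2 mm. A picture is of the moment at which its call begins: read the wrist's pose just before it. camera_model takes no time and is no camera call.
- workorder.close_job(): hands the job in; it is judged then, once.
The state is a dict: "time_s": time; "joints": joint angles; "qd": joint speeds; "joint_torque": joint torques, N m; "tcp_pos": TCP position; "eef_rot": TCP orientation; "contact_force": force on the tool from outside, world axes, zero at the start; "moment": the same for the moment, N m; "gripper_width": finger opening in m; "gripper_force": force on a finger pad.
Only numpy, scipy, OpenCV 4.12 (cv2) and the standard library are available. Lean on these libraries where they do the work, as an engineer would, in place of code of your own. Each camera call takes 0.05 s, during which the arm holds its last target. There are 200 camera calls.

## Working session

There is one attempt and no reset: what is moved stays moved. The work goes in short steps, Python scripts to look and compute and a tool call to move; the robot and the scene stay as the last step left them, time stands still between calls to the robot, and variables do not carry over. Pictures are saved under pics/ and viewed, at most 10 in all, crops included, and the job is handed in when it is done.

Besides the shell and the picture viewer there is one more tool, called after "Emit:" as name([rows], argument=value, ...), one row to a line, values as JSON. step_arm: Moves the arm, as the interface text tells. Its arguments: {"type":"object","properties":{"plan":{"type":"array"},"newtons":{"type":"number"}},"required":["plan"]}

```bash
mkdir -p pics; ls; python3 - <<'E'
from plant import r,eyes
import cv2,numpy as np
np.set_printoptions(precision=4,suppress=True)
s=r.get_state();print(s)
for n in ("scene","top"):
    cv2.imwrite(f"pics/{n}0.png",eyes.capture(n)[:,:,::-1]);print(eyes.camera_model(n))
print(eyes.camera_model("wrist"))
E
```

```text
pics
{'time_s': 0.0, 'joints': array([-60.7281,  20.5909,   0.6321,  -0.0178, -70.1373, -16.506 ]), 'qd': array([ 0.0094,  0.0886, -0.059 ,  0.0476,  0.0386,  0.0778]), 'joint_torque': array([ -0.0024, -58.2719,  29.3051,   6.9971,   0.0071,  -0.0002]), 'tcp_pos': array([ 0.149 , -0.6578,  0.2256]), 'eef_rot': array([ 179.903 ,   -0.0113, -167.2402]), 'contact_force': array([ 0.2832,  0.4255, -1.1013]), 'moment': array([0.0412, 0.0011, 0.0008]), 'gripper_force': 0.0, 'gripper_width': 0.08763626653884223}
{'fov_y': 46.643706808092574, 'cx': 322.24401338834195, 'cy': 196.6314665984869, 'world_to_cam': array([[-0.8053,  0.5928,  0.0088,  0.4597],
       [-0.4078, -0.5646,  0.7176,  0.163 ],
       [ 0.4304,  0.5742,  0.6964, -1.6269],
       [ 0.    ,  0.    ,  0.    ,  1.    ]])}
{'fov_y': 49.604386442581934, 'cx': 311.52879680187095, 'cy': 203.90171042022655, 'world_to_cam': array([[-0.0161, -0.9998,  0.0085, -0.0443],
       [ 0.9973, -0.0155,  0.0711, -0.5672],
       [-0.071 ,  0.0096,  0.9974, -1.1311],
       [ 0.    ,  0.    ,  0.    ,  1.    ]])}
{'fov_y': 65.8333777181114, 'cx': 316.1377056285084, 'cy': 201.22309439623078, 'hand_eye': array([[-0.    ,  0.9684,  0.2495,  0.0662],
       [ 1.    , -0.0003,  0.0013,  0.0004],
       [ 0.0013,  0.2495, -0.9684, -0.1577],
       [ 0.    ,  0.    ,  0.    ,  1.    ]])}
```

View pics/scene0.png

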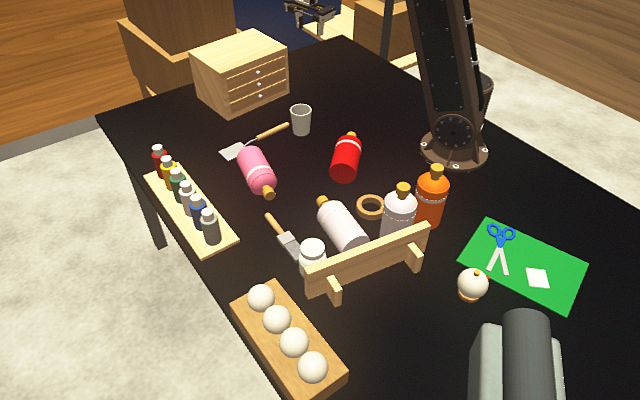

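View pics/top0.png

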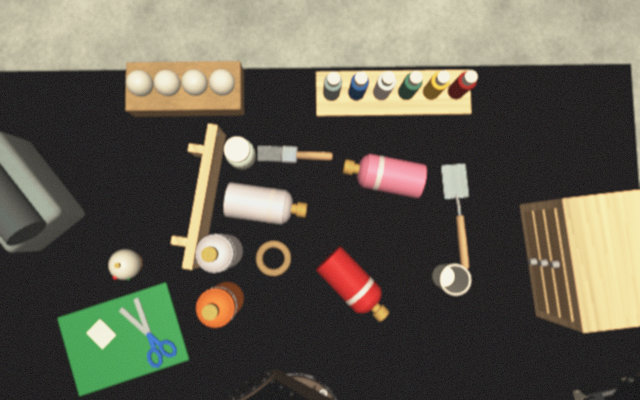

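The scene view shows the bare aluminium cylinder at (342,222), with the board at (368,262). In the top view the cylinder body spans about (225–290, 185–222), its cap is at (300,209), and the board runs from (215,125) to (190,268). The jar is at (239,152) and the mate at (217,252).

```bash
cat > h.py <<'E'
from plant import r,eyes,workorder
import numpy as np,cv2
from scipy.spatial.transform import Rotation as Ro
np.set_printoptions(precision=4,suppress=True)
def ray(n,uv,T=None):
    m=eyes.camera_model(n);f=200/np.tan(np.radians(m["fov_y"]/2))
    d=np.array([(uv[0]-m["cx"])/f,-(uv[1]-m["cy"])/f,-1.])
    C=np.linalg.inv(m["world_to_cam"]) if n!="wrist" else T@m["hand_eye"]
    return C[:3,3],C[:3,:3]@d
def plane(n,uv,z,T=None):
    o,d=ray(n,uv,T);return o+d*(z-o[2])/d[2]
def tcpT():
    s=r.get_state();T=np.eye(4);T[:3,:3]=Ro.from_euler("xyz",s["eef_rot"],degrees=True).as_matrix();T[:3,3]=s["tcp_pos"];return T
E
python3 - <<'E'
from h import *
im=cv2.imread("pics/top0.png")
cv2.imwrite("pics/c0.png",cv2.resize(im[115:275,175:335],None,fx=3.75,fy=3.75,interpolation=cv2.INTER_CUBIC))
hsv=cv2.cvtColor(im,cv2.COLOR_BGR2HSV)
m=((hsv[...,0]>10)&(hsv[...,0]<28)&(hsv[...,1]>110)&(hsv[...,2]>90)).astype(np.uint8)
n,l,st,c=cv2.connectedComponentsWithStats(m)
for i in range(1,n):
    if st[i,4]>60:
        print(st[i],c[i],plane("top",c[i],0.044))
w=((hsv[...,1]<60)&(hsv[...,2]>110)).astype(np.uint8)
n,l,st,c=cv2.connectedComponentsWithStats(w)
for i in range(1,n):
    if 150<st[i,4]<6000: print("w",st[i],c[i],plane("top",c[i],0.06))
E
```

```text
[ 125   62  117   50 3231] [185.9508  90.2117] [0.8718 0.2748 0.044 ]
[422  70  49  30 446] [437.0022  87.9798] [ 0.869  -0.3921  0.044 ]
[298 151  35  10 234] [314.3248 155.0684] [ 0.6932 -0.0624  0.044 ]
[343 159  17  16 208] [350.6058 166.9471] [ 0.6603 -0.1571  0.044 ]
[291 202  17  16 205] [299.1317 209.0146] [ 0.5519 -0.0205  0.044 ]
[527 208  48 113 940] [551.1085 248.8277] [ 0.438  -0.6737  0.044 ]
[456 216  13  52 298] [462.1107 240.4463] [ 0.4635 -0.4426  0.044 ]
[256 240  35  36 642] [272.8941 257.9206] [0.4265 0.049  0.044 ]
[202 247  15  15 173] [208.9884 253.8728] [0.4396 0.2136 0.044 ]
[539 268  12  47 178] [544.3708 291.0337] [ 0.33   -0.6502  0.044 ]
[550 269  14  50 208] [556.024  293.3702] [ 0.3235 -0.6801  0.044 ]
[ 197  282   46   46 1219] [217.4044 305.3741] [0.3082 0.192  0.044 ]
[371 303  18  19 217] [379.788  311.9724] [ 0.2843 -0.2235  0.044 ]
w [127  71  26  24 479] [139.2568  82.572 ] [0.8883 0.392  0.06  ]
w [154  71  26  24 473] [166.5285  82.3805] [0.8879 0.321  0.06  ]
w [182  70  25  25 460] [194.0348  82.0196] [0.8879 0.2493 0.06  ]
w [210  70  24  2
[... 387 characters left out ...]
0.6747 0.06  ]
w [223 136  32  32 786] [238.6349 151.4758] [0.7025 0.1336 0.06  ]
w [258 146  40  17 588] [277.2772 153.3861] [0.6961 0.0337 0.06  ]
w [374 156  11  34 172] [379.5872 171.7907] [ 0.6441 -0.2302  0.06  ]
w [441 163  28  53 907] [454.7431 182.4542] [ 0.6134 -0.4239  0.06  ]
w [ 223  183   69   41 2227] [256.6421 203.0575] [0.568 0.088 0.06 ]
w [ 195  234   46   39 1130] [217.9053 252.1345] [0.4443 0.1873 0.06  ]
w [108 250  32  30 690] [123.9667 263.7551] [0.4189 0.425  0.06  ]
w [439 263  33  33 812] [454.3929 279.4852] [ 0.3652 -0.4132  0.06  ]
w [120 298  31  37 386] [137.1839 317.3083] [0.2847 0.3899 0.06  ]
w [ 87 320  29  29 450] [100.9267 333.4267] [0.2465 0.4799 0.06  ]
```

View pics/c0.png

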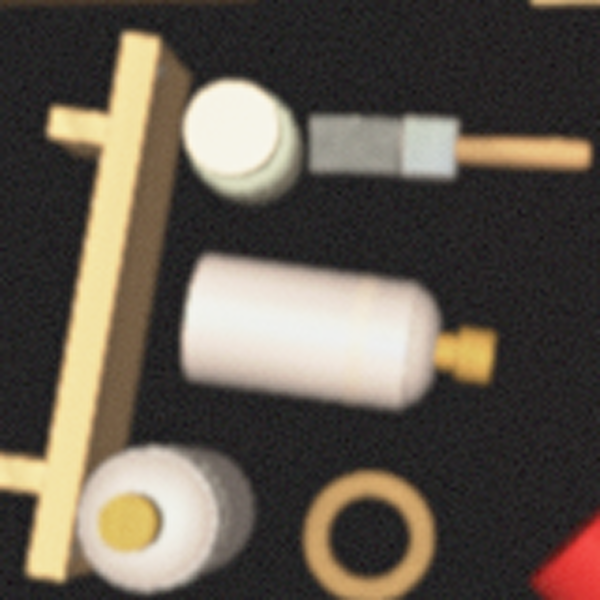

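The crop shows the board's upper front edge running from (159,40) to (66,578) and its bottom edge from (190,75) to (125,450). The cylinder lies nearly square to the board, with its cap end at (494,357) and its foot edge from (205,255) to (183,382). The mate's cap top is at (129,522) and the jar lid at (232,128).

```bash
cat > m.py <<'E'
from h import *
p=lambda u,v,z:plane("top",(175+(u+.5)/3.75-.5,115+(v+.5)/3.75-.5),z)
a,b=p(159,38,.11),p(66,580,.11);print("board",a,b,np.linalg.norm(a-b),(a+b)/2)
c,d=p(190,75,0),p(128,440,0);print("bottom",c,d)
t=(a-b)/np.linalg.norm(a-b);n=np.array([t[1],-t[0],0]);n*=np.sign(n[1]) # into board
print("t",t,"n",n,"bottom depth",(c-a)@n,(d-a)@n)
ce=p(494,357,.044);nk=p(440,352,.044);f=(p(205,255,.044)+p(183,382,.044))/2
print("capend",ce,"foot",f,"len",np.linalg.norm(ce-f),"axis dir",(f-ce)/np.linalg.norm(f-ce))
mt=p(129,522,.206);jr=p(232,128,.1);print("mate",mt,"jar",jr,"mid",(mt+jr)/2)
for q in (ce,f,mt,jr,(mt+jr)/2):print("dist to board",(a-q)@n,"along",(q-b)@t)
s=r.get_state();print(Ro.from_euler("xyz",s["eef_rot"],degrees=True).as_matrix())
E
python3 m.py
```

```text
board [0.7605 0.1789 0.11  ] [0.4058 0.239  0.11  ] 0.35973684428252856 [0.5831 0.2089 0.11  ]
bottom [0.7614 0.1793 0.    ] [0.4965 0.2242 0.    ]
t [ 0.9859 -0.1672  0.    ] n [ 0.1672  0.9859 -0.    ] bottom depth 0.0005684856855181036 0.0005599221311528875
capend [ 0.5495 -0.0393  0.044 ] foot [0.5796 0.1685 0.044 ] len 0.20997937842555997 axis dir [0.1436 0.9896 0.    ]
mate [0.4462 0.1766 0.206 ] jar [0.7016 0.1325 0.1   ] mid [0.5739 0.1546 0.153 ]
dist to board 0.250386267737981 along 0.18819039448030675
dist to board 0.040466980275302336 along 0.18316723659449438
dist to board 0.05474789773047704 along 0.050271958180214654
dist to board 0.055550905103961504 along 0.30941068271488786
dist to board 0.055149401417219274 along 0.17984132044755125
[[-0.9753 -0.2208 -0.0005]
 [-0.2208  0.9753  0.0014]
 [ 0.0001  0.0015 -1.    ]]
```

Emit:
step_arm([
  [-0.4,0.4,0,0,87],
  [-0.8,0.8,0,0,87],
  [-0.8,0.8,0,0,87],
  [-0.8,0.8,0,0,87],
  [-0.8,0.8,0,0,87],
  [-0.8,0.8,0,0,87],
  [-0.8,0.8,0,0,87],
  [-0.8,0.8,0,0,87],
])

```text
time_s: 0.77
tcp_pos: [0.3021, -0.4152, 0.2268]
eef_rot: [180.0, 0.1, -167.0]
contact_force: [-1.5, 0.2, 0.9]
gripper_width: 0.0872
gripper_force: 0.0
```

Emit:
step_arm([
  [-0.8,0.8,0,0,87],
  [-0.8,0.8,0,0,87],
  [-0.8,0.8,0,0,87],
  [-0.8,0.8,0,0,87],
  [-0.8,0.8,0,0,87],
  [-0.8,0.8,0,0,87],
  [-0.8,0.8,0,0,87],
  [-0.8,0.8,0,0,87],
])

```text
time_s: 1.43
tcp_pos: [0.4534, -0.1762, 0.2265]
eef_rot: [180.0, 0.0, -167.0]
contact_force: [-0.3, -0.7, 0.6]
gripper_width: 0.087
gripper_force: 0.0
```

Emit:
step_arm([
  [-0.3,0.3,0,-0.5,87],
  [-0.52,0.5,0,-1,87],
  [-0.52,0.5,0,-1,87],
  [-0.52,0.5,0,-1,87],
  [-0.52,0.5,0,-1,87],
  [-0.52,0.5,0,-1,87],
  [-0.52,0.5,0,-1,87],
  [-0.52,0.5,0,-1,87],
  [-0.52,0.5,0,-1,87],
  [-0.52,0.5,0,-1,87],
  [-0.52,0.5,0,-1,87],
])

```text
time_s: 2.35
tcp_pos: [0.5499, -0.0295, 0.2263]
eef_rot: [180.0, -0.0, -107.4]
contact_force: [0.5, 0.9, -0.8]
gripper_width: 0.0869
gripper_force: 0.0
```

Emit:
step_arm([
  [0,0,0,-0.15,60],
  [0,0,0,-0.15,60],
  [0,0,0,-0.15,60],
  [0,0,0,-0.15,60],
])

```text
time_s: 2.68
tcp_pos: [0.5499, -0.0294, 0.2265]
eef_rot: [180.0, -0.0, -98.4]
contact_force: [0.2, -0.3, 0.8]
gripper_width: 0.0656
gripper_force: 0.0
```

```bash
python3 - <<'E'
from h import *
T=tcpT();im=eyes.capture("wrist")[:,:,::-1];cv2.imwrite("pics/w1.png",im);print(T)
np.save("T1.npy",T)
hsv=cv2.cvtColor(im,cv2.COLOR_BGR2HSV)
m=((hsv[...,0]>10)&(hsv[...,0]<30)&(hsv[...,1]>110)&(hsv[...,2]>80)).astype(np.uint8)
n,l,st,c=cv2.connectedComponentsWithStats(m)
for i in range(1,n):
    if st[i,4]>200: print(st[i],c[i],plane("wrist",c[i],.044,T))
E
```

```text
[[-0.1464 -0.9892 -0.0002  0.5499]
 [-0.9892  0.1464 -0.     -0.0294]
 [ 0.      0.0001 -1.      0.2265]
 [ 0.      0.      0.      1.    ]]
[  8   0  34  57 611] [24.6792 18.3372] [ 0.8109 -0.2353  0.044 ]
[  43    0   79  178 2379] [ 85.8331 104.6309] [ 0.778  -0.1481  0.044 ]
[ 174   55   38   44 1357] [192.3456  78.1385] [ 0.6607 -0.1571  0.044 ]
[ 176  130   31   81 1384] [190.8902 168.7645] [ 0.6853 -0.0658  0.044 ]
[ 300  175   33   39 1063] [315.8166 192.286 ] [ 0.5524 -0.0191  0.044 ]
[ 386  191   76   41 1420] [419.5387 207.9134] [0.4378 0.0163 0.044 ]
[170 240  25  55 710] [179.838  267.3648] [0.7278 0.0485 0.044 ]
[438 240  25  55 712] [452.1826 267.1812] [0.4037 0.0961 0.044 ]
[ 239  304  362   12 3237] [438.4853 310.7006] [0.423  0.1534 0.044 ]
```

View pics/w1.png

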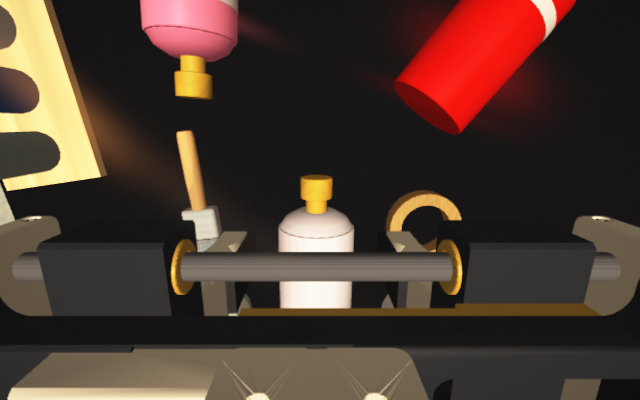

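The wrist view shows the cap at (316,188), centred laterally between the fingers. Brush and tape are clear of them.

Emit:
step_arm([
  [-0.014,0,0.15,0,60],
  [-0.014,0,0.3,0,60],
  [-0.014,0,0.45,0,60],
  [-0.014,0,0.58,0,60],
  [-0.014,0,0.68,0,60],
  [-0.014,0,0.74,0,60],
  [-0.014,0,0.782,0,60],
  [-0.014,0,0.782,0,60],
  [-0.014,0,0.782,0,60],
], newtons=6)

```text
time_s: 3.48
tcp_pos: [0.5507, -0.0258, 0.0312]
eef_rot: [180.0, -0.0, -98.3]
contact_force: [-0.4, -0.0, 0.7]
gripper_width: 0.06
gripper_force: 0.0
```

Emit:
step_arm([
  [0,0,0,0,48],
  [0,0,0,0,42],
  [0,0,0,0,36],
  [0,0,0,0,30],
  [0,0,0,0,30],
  [0,0,0,0,30],
  [0,0,0,0,30],
], newtons=6)

```text
time_s: 4.07
tcp_pos: [0.551, -0.0257, 0.0317]
eef_rot: [-179.9, 0.0, -98.2]
contact_force: [-0.4, -0.3, 4.8]
gripper_width: 0.0358
gripper_force: 6.0
```

Emit:
step_arm([
  [-0.012,0.002,0,0.003,30],
  [-0.024,0.004,0,0.006,30],
  [-0.036,0.006,0,0.009,30],
  [-0.048,0.008,0,0.012,30],
  [-0.06,0.01,0,0.015,30],
  [-0.072,0.012,0,0.018,30],
  [-0.084,0.014,0,0.02,30],
  [-0.096,0.015,0,0.022,30],
  [-0.108,0.017,0,0.022,30],
  [-0.12,0.019,0,0.022,30],
  [-0.13,0.02,0,0.022,30],
  [-0.13,0.02,0,0.022,30],
])

```text
time_s: 5.07
tcp_pos: [0.5502, 0.0074, 0.0312]
eef_rot: [-180.0, -0.0, -99.5]
contact_force: [-1.4, -2.2, 5.0]
gripper_width: 0.036
gripper_force: 6.0
```

```bash
python3 - <<'E'
from h import *
im=eyes.capture("top")[:,:,::-1]
cv2.imwrite("pics/c1.png",cv2.resize(im[115:275,175:335],None,fx=3.75,fy=3.75,interpolation=cv2.INTER_CUBIC))
E
```

```text
(no output)
```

View pics/c1.png

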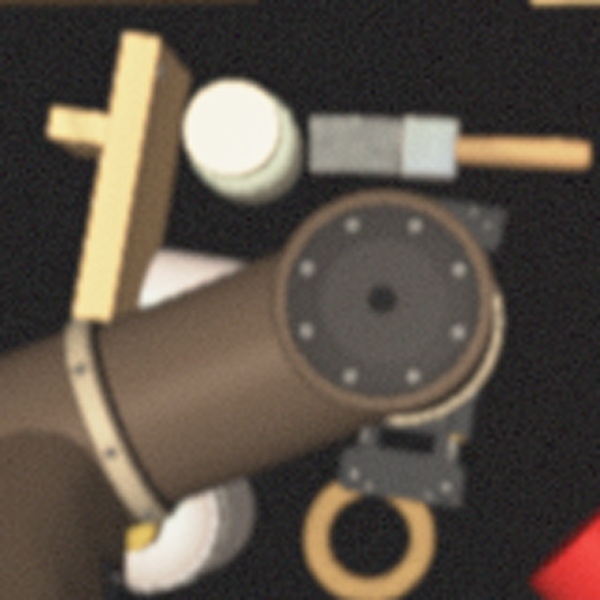

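The top crop shows the foot edge at about (160,255), roughly 9 mm short of the board. Jar, brush and tape haven't moved, and the arm hides part of the mate. I'll close the rest slowly.

Emit:
step_arm([
  [-0.004,0,0,0,30],
  [-0.008,0,0,0,30],
  [-0.012,0,0,0,30],
  [-0.016,0,0,0,30],
  [-0.02,0,0,0,30],
  [-0.024,0,0,0,30],
  [-0.026,0,0,0,30],
  [-0.028,0,0,0,30],
  [-0.03,0,0,0,30],
  [-0.03,0,0,0,30],
])

```text
time_s: 5.95
tcp_pos: [0.5513, 0.0143, 0.0311]
eef_rot: [180.0, -0.0, -99.6]
contact_force: [-0.4, -3.6, 5.7]
gripper_width: 0.0357
gripper_force: 6.0
```

Emit:
step_arm([
  [-0.001,0,0,0,30],
  [-0.002,0,0,0,30],
  [-0.003,0,0,0,30],
  [-0.004,0,0,0,30],
  [-0.004,0,0,0,30],
])

```text
time_s: 6.37
tcp_pos: [0.5514, 0.0152, 0.0311]
eef_rot: [180.0, -0.0, -99.6]
contact_force: [-0.3, -3.6, 5.9]
gripper_width: 0.0355
gripper_force: 6.0
```

```bash
python3 - <<'E'
from h import *
s=r.get_state();print(s["tcp_pos"],s["contact_force"])
im=eyes.capture("scene")[:,:,::-1]
cv2.imwrite("pics/s1.png",cv2.resize(im[120:320,250:470],None,fx=2.7,fy=2.7,interpolation=cv2.INTER_CUBIC))
E
```

```text
[0.5514 0.0152 0.0311] [-0.3347 -3.649   5.9163]
```

View pics/s1.png

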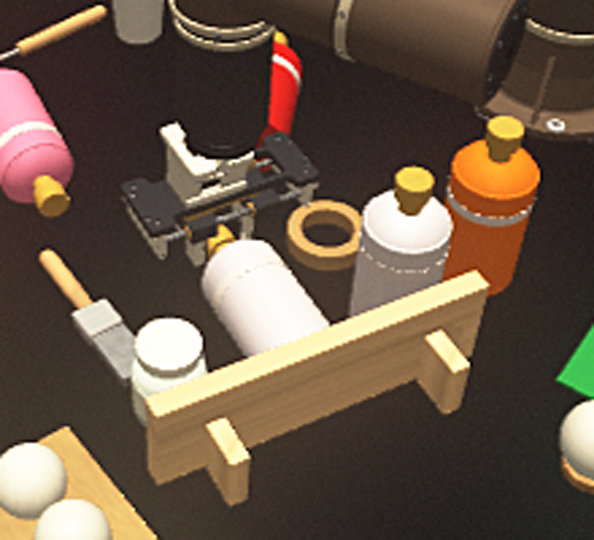

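The scene crop shows the gripper holding the cap, the links well clear of the mate and jar, and the cylinder nearly at the board. I'll creep in until it touches.

Emit:
step_arm([
  [-0.001,0,-0.002,0,30],
  [-0.002,0,-0.004,0,30],
  [-0.003,0,-0.004,0,30],
  [-0.004,0,-0.004,0,30],
  [-0.004,0,-0.004,0,30],
])

```text
time_s: 6.83
tcp_pos: [0.5515, 0.0167, 0.0317]
eef_rot: [180.0, -0.0, -99.6]
contact_force: [-1.4, -0.3, -1.8]
gripper_width: 0.0358
gripper_force: 6.0
```

Emit:
step_arm([
  [-0.001,0,0,0,30],
  [-0.002,0,0,0,30],
  [-0.003,0,0,0,30],
  [-0.004,0,0,0,30],
  [-0.004,0,0,0,30],
])

```text
time_s: 7.25
tcp_pos: [0.5519, 0.0176, 0.032]
eef_rot: [180.0, -0.0, -99.6]
contact_force: [-0.7, -0.8, -1.6]
gripper_width: 0.0356
gripper_force: 6.0
```

Emit:
step_arm([
  [-0.001,0,0,0,30],
  [-0.002,0,0,0,30],
  [-0.003,0,0,0,30],
  [-0.004,0,0,0,30],
  [-0.004,0,0,0,30],
])

```text
time_s: 7.67
tcp_pos: [0.5522, 0.0186, 0.0321]
eef_rot: [-180.0, 0.0, -99.6]
contact_force: [-0.6, -0.2, -2.3]
gripper_width: 0.0359
gripper_force: 6.0
```

Emit:
step_arm([
  [-0.001,0,0,0,30],
  [-0.002,0,0,0,30],
  [-0.003,0,0,0,30],
  [-0.004,0,0,0,30],
  [-0.004,0,0,0,30],
])

```text
time_s: 8.08
tcp_pos: [0.552, 0.0192, 0.0319]
eef_rot: [180.0, -0.0, -99.6]
contact_force: [-1.2, -2.6, -2.0]
gripper_width: 0.0359
gripper_force: 6.0
```

Emit:
step_arm([
  [-0.001,0,0,0,30],
  [-0.002,0,0,0,30],
  [-0.003,0,0,0,30],
  [-0.003,0,0,0,30],
])

```text
time_s: 8.42
tcp_pos: [0.5517, 0.0196, 0.0318]
eef_rot: [179.9, -0.1, -99.6]
contact_force: [-0.9, -5.0, -2.7]
gripper_width: 0.0356
gripper_force: 6.0
```

Emit:
step_arm([
  [-0.001,0,0,0,30],
  [-0.002,0,0,0,30],
  [-0.003,0,0,0,30],
  [-0.003,0,0,0,30],
])

```text
time_s: 8.75
tcp_pos: [0.5519, 0.0202, 0.0318]
eef_rot: [179.9, -0.1, -99.6]
contact_force: [-0.7, -6.2, -1.7]
gripper_width: 0.0358
gripper_force: 6.0
```

Butted at about 6 N. Now I'll raise along the ladder curve, checking forces.

Emit:
step_arm([
  [0.005,0,-0.01,0,30],
  [0.007,0,-0.02,0,30],
  [0.01,0,-0.034,0,30],
  [0.013,0,-0.05,0,30],
  [0.015,0,-0.067,0,30],
  [0.017,0,-0.083,0,30],
  [0.019,0,-0.099,0,30],
  [0.02,0,-0.115,0,30],
  [0.021,0,-0.131,0,30],
  [0.021,0,-0.131,0,30],
])

```text
time_s: 9.58
tcp_pos: [0.5522, 0.0159, 0.0659]
eef_rot: [-179.9, 0.0, -99.5]
contact_force: [-0.5, -0.6, -0.9]
gripper_width: 0.0358
gripper_force: 6.0
```

Emit:
step_arm([
  [0.001,0,-0.016,0,30],
  [0.001,0,-0.032,0,30],
  [0.001,0,-0.048,0,30],
  [0,0,-0.063,0,30],
  [-0.001,0,-0.078,0,30],
  [-0.001,0,-0.093,0,30],
  [-0.003,0,-0.108,0,30],
  [-0.005,0,-0.123,0,30],
  [-0.005,0,-0.123,0,30],
])

```text
time_s: 10.33
tcp_pos: [0.5523, 0.0171, 0.0965]
eef_rot: [-179.9, 0.0, -99.5]
contact_force: [-1.3, -1.8, -1.5]
gripper_width: 0.0359
gripper_force: 6.0
```

```bash
python3 - <<'E'
from h import *
s=r.get_state();print(s["tcp_pos"],s["contact_force"],s["moment"])
im=eyes.capture("scene")[:,:,::-1]
cv2.imwrite("pics/s2.png",cv2.resize(im[140:300,270:450],None,fx=3.5,fy=3.5,interpolation=cv2.INTER_CUBIC))
E
```

```text
[0.5523 0.0171 0.0965] [-1.2804 -1.8012 -1.548 ] [-0.4805  0.2507  0.0601]
```

View pics/s2.png

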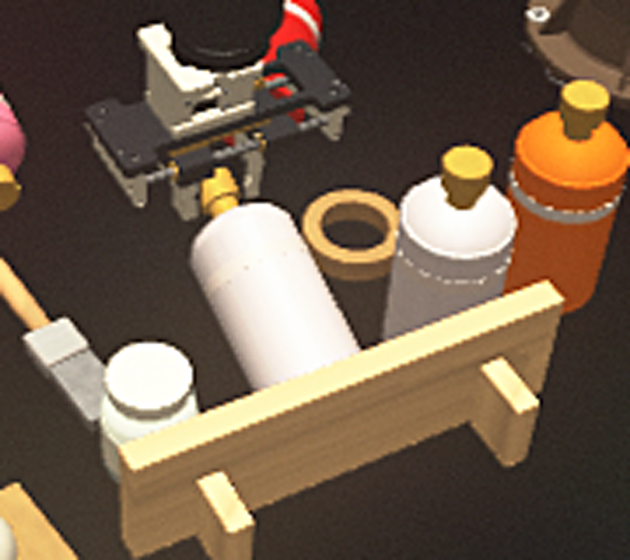

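The crop shows the cap still in the jaws, the cylinder tilted about 20°, its foot behind the board and the neighbours undisturbed. I'll continue.

Emit:
step_arm([
  [-0.006,0,-0.028,0,30],
  [-0.012,0,-0.056,0,30],
  [-0.02,0,-0.083,0,30],
  [-0.029,0,-0.109,0,30],
  [-0.04,0,-0.134,0,30],
  [-0.052,0,-0.157,0,30],
  [-0.066,0,-0.18,0,30],
  [-0.081,0,-0.202,0,30],
  [-0.098,0,-0.222,0,30],
  [-0.115,0,-0.241,0,30],
  [-0.115,0,-0.241,0,30],
])

```text
time_s: 11.3
tcp_pos: [0.5574, 0.0462, 0.1571]
eef_rot: [-179.9, 0.0, -99.5]
contact_force: [-0.4, -0.9, -0.2]
gripper_width: 0.0359
gripper_force: 6.0
```

Emit:
step_arm([
  [-0.02,0,-0.018,0,30],
  [-0.039,0,-0.034,0,30],
  [-0.061,0,-0.049,0,30],
  [-0.084,0,-0.063,0,30],
  [-0.108,0,-0.075,0,30],
  [-0.132,0,-0.086,0,30],
  [-0.132,0,-0.086,0,30],
])

```text
time_s: 11.88
tcp_pos: [0.5629, 0.0793, 0.1781]
eef_rot: [-179.9, 0.1, -99.5]
contact_force: [-0.6, -1.2, 3.1]
gripper_width: 0.036
gripper_force: 6.0
```

```bash
python3 - <<'E'
from h import *
s=r.get_state();print(s["tcp_pos"],s["contact_force"],s["moment"])
im=eyes.capture("scene")[:,:,::-1]
cv2.imwrite("pics/s3.png",cv2.resize(im[140:300,270:450],None,fx=3.5,fy=3.5,interpolation=cv2.INTER_CUBIC))
E
```

```text
[0.5629 0.0793 0.1781] [-0.5978 -1.1781  3.051 ] [-0.4762  0.3788 -0.012 ]
```

View pics/s3.png

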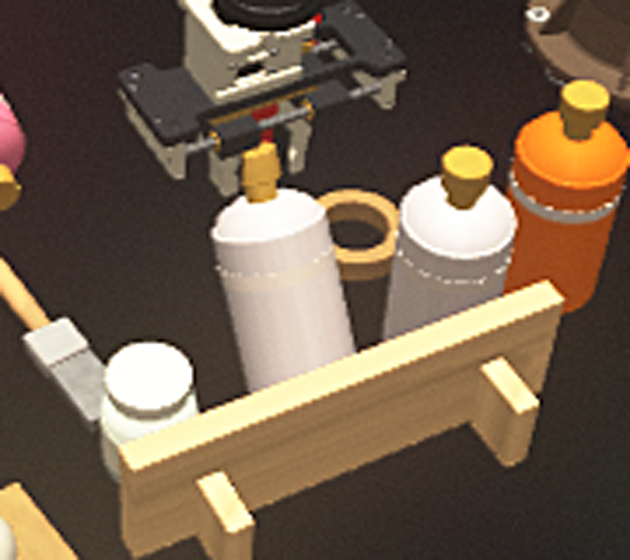

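The crop shows about 60° tilt, with the cap well held and everything else in place. On to 75° and then upright.

Emit:
step_arm([
  [-0.026,0,-0.01,0,30],
  [-0.052,0,-0.018,0,30],
  [-0.08,0,-0.025,0,30],
  [-0.109,0,-0.03,0,30],
  [-0.138,0,-0.033,0,30],
  [-0.168,0,-0.035,0,30],
  [-0.168,0,-0.035,0,30],
])

```text
time_s: 12.52
tcp_pos: [0.5699, 0.1212, 0.1864]
eef_rot: [-179.9, 0.1, -99.5]
contact_force: [-0.3, 0.2, 5.1]
gripper_width: 0.0357
gripper_force: 6.0
```

Emit:
step_arm([
  [-0.02,0,0,0,30],
  [-0.041,0,0.0,0,30],
  [-0.063,0,0.001,0,30],
  [-0.085,0,0.003,0,30],
  [-0.107,0,0.005,0,30],
  [-0.128,0,0.007,0,30],
  [-0.128,0,0.007,0,30],
])

```text
time_s: 13.1
tcp_pos: [0.5747, 0.1522, 0.1841]
eef_rot: [-180.0, 0.0, -99.5]
contact_force: [0.1, 1.7, 4.3]
gripper_width: 0.0356
gripper_force: 6.0
```

Emit:
step_arm([
  [-0.009,0,0.002,0,30],
  [-0.018,0,0.004,0,30],
  [-0.027,0,0.006,0,30],
  [-0.036,0,0.008,0,30],
  [-0.045,0,0.01,0,30],
  [-0.052,0,0.011,0,30],
  [-0.052,0,0.011,0,30],
  [-0.052,0,0.011,0,30],
])

```text
time_s: 13.77
tcp_pos: [0.5767, 0.164, 0.1816]
eef_rot: [-180.0, 0.0, -99.5]
contact_force: [0.8, 1.8, 4.3]
gripper_width: 0.0357
gripper_force: 6.0
```

```bash
python3 - <<'E'
from h import *
s=r.get_state();q=s["tcp_pos"];print(q,s["contact_force"],"d",(np.array([.7605,.1789])-q[:2])@[.1672,.9859])
im=eyes.capture("scene")[:,:,::-1]
cv2.imwrite("pics/s4.png",cv2.resize(im[120:300,270:450],None,fx=3.3,fy=3.3,interpolation=cv2.INTER_CUBIC))
E
```

```text
[0.5767 0.164  0.1816] [0.841  1.7945 4.3046] d 0.04544647066214187
```

View pics/s4.png

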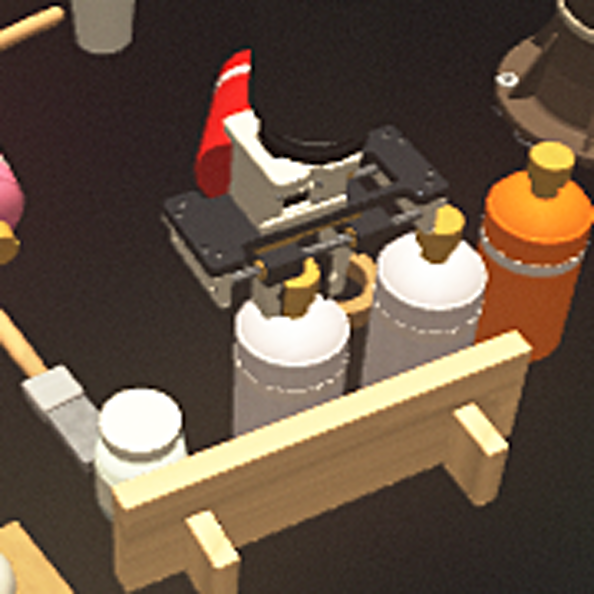

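The crop shows the cylinder upright behind the board in line with the mate, with the gripper above the mate's cap. I'll nudge the last millimetre or two.

Emit:
step_arm([
  [-0.002,0,0,0,30],
  [-0.004,0,0,0,30],
  [-0.006,0,0,0,30],
  [-0.006,0,0,0,30],
])

```text
time_s: 14.15
tcp_pos: [0.5767, 0.1651, 0.1814]
eef_rot: [180.0, -0.0, -99.6]
contact_force: [-0.3, 1.7, 3.3]
gripper_width: 0.0358
gripper_force: 6.0
```

Emit:
step_arm([
  [-0.002,0,0,0,30],
  [-0.004,0,0,0,30],
  [-0.004,0,0,0,30],
])

```text
time_s: 14.4
tcp_pos: [0.5767, 0.1661, 0.1812]
eef_rot: [180.0, -0.0, -99.6]
contact_force: [-0.0, 0.3, 2.0]
gripper_width: 0.0363
gripper_force: 6.0
```

Emit:
step_arm([
  [0,0,0,0,38],
  [0,0,0,0,40],
  [0,0,0,0,44],
  [0,0,0,0,50],
  [0,0,0,0,56],
  [0,0,0,0,60],
  [0,0,0,0,60],
  [0,0,0,0,60],
])

```text
time_s: 15.07
tcp_pos: [0.577, 0.1662, 0.1815]
eef_rot: [180.0, -0.0, -99.6]
contact_force: [0.4, 0.5, 0.6]
gripper_width: 0.0595
gripper_force: 0.0
```

Emit:
step_arm([
  [0,0,-0.03,0,60],
  [0,0,-0.08,0,60],
  [0,0,-0.15,0,60],
  [0,0,-0.25,0,60],
  [0,0,-0.35,0,60],
  [0,0,-0.45,0,60],
  [0,0,-0.5,0,60],
  [0,0,-0.5,0,60],
])

```text
time_s: 15.73
tcp_pos: [0.5784, 0.1666, 0.3112]
eef_rot: [-179.7, 0.2, -99.5]
contact_force: [-0.9, 0.3, -0.8]
gripper_width: 0.0601
gripper_force: 0.0
```

Emit:
step_arm([
  [0.15,0,0,0,60],
  [0.3,0,0,0,60],
  [0.45,0,0,0,60],
  [0.6,0,0,0,60],
  [0.75,0,0,0,60],
  [0.9,0,0,0,60],
  [1,0,0,0,60],
  [1,0,0,0,60],
  [1,0,0,0,60],
])

```text
time_s: 16.48
tcp_pos: [0.535, -0.0816, 0.3067]
eef_rot: [180.0, 0.0, -99.7]
contact_force: [0.1, -0.1, -1.7]
gripper_width: 0.0599
gripper_force: 0.0
```

```bash
python3 - <<'E'
from h import *
im=eyes.capture("top")[:,:,::-1]; s=eyes.capture("scene")[:,:,::-1]
A=cv2.resize(im[115:275,175:335],(400,400),interpolation=cv2.INTER_CUBIC);B=cv2.resize(s[140:300,270:430],(400,400),interpolation=cv2.INTER_CUBIC)
cv2.imwrite("pics/f.png",np.hstack([A,B]))
hsv=cv2.cvtColor(im,cv2.COLOR_BGR2HSV)
m=((hsv[...,0]>18)&(hsv[...,0]<30)&(hsv[...,1]>140)&(hsv[...,2]>90)).astype(np.uint8)
n,l,st,c=cv2.connectedComponentsWithStats(m)
for i in range(1,n):
    if st[i,4]>60:
        q=plane("top",c[i],.206);print(st[i],c[i],q,"d",(np.array([.7605,.1789])-q[:2])@[.1672,.9859],"along",(q[:2]-[.4058,.239])@[.9859,-.1672])
E
```

```text
[424  73  25  26 266] [433.7481  87.891 ] [ 0.814  -0.3343  0.206 ] d 0.4970324270145206 along 0.49828584001882475
[374 306  15  14  93] [380.6452 312.4946] [ 0.312  -0.1992  0.206 ] d 0.4477976102530008 along -0.01921423893553269
```

View pics/f.png

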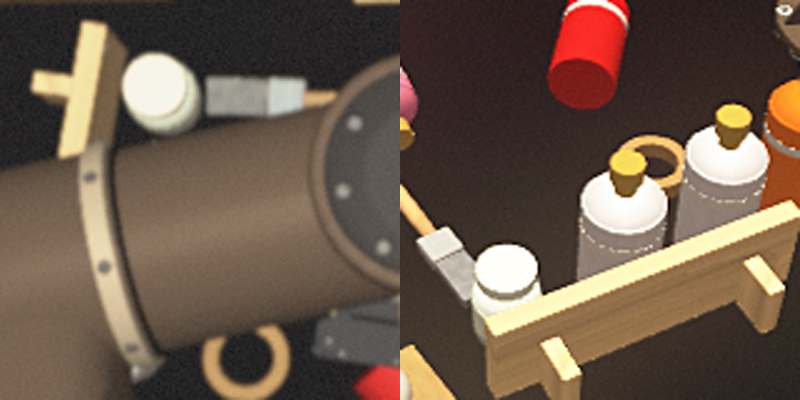

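The right half shows the cylinder standing upright between the mate and the jar. One numeric check of its position before handing in.

```bash
python3 - <<'E'
from h import *
im=eyes.capture("scene")[:,:,::-1]
hsv=cv2.cvtColor(im,cv2.COLOR_BGR2HSV)
m=((hsv[...,0]>18)&(hsv[...,0]<32)&(hsv[...,1]>130)&(hsv[...,2]>70)).astype(np.uint8)
n,l,st,c=cv2.connectedComponentsWithStats(m)
for i in range(1,n):
    if st[i,4]>60 and 330<c[i][0]<450:
        q=plane("scene",c[i],.188);print(st[i],c[i],q,"d",(np.array([.7605,.1789])-q[:2])@[.1672,.9859],"along",(q[:2]-[.4058,.239])@[.9859,-.1672])
E
```

```text
[431 163  13   9  90] [437.0222 166.7889] [0.303  0.1639 0.188 ] d 0.09127965123281209 along -0.08882270946684033
[397 182  13   9  97] [403. 186.] [0.4325 0.1659 0.188 ] d 0.06765238698306453 along 0.0385772830570075
[354 200  14  10 113] [360.6372 204.5575] [0.5665 0.1537 0.188 ] d 0.057299913771836894 along 0.17266928232177695
```

```bash
python3 -c "
from h import *
print(workorder.close_job())"
```

```text
the job is handed in; nothing more can be done
None
```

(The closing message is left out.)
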